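# Dock the tissue-cassette magazine and close its gate

## Robot

A 7-joint arm with a two-finger parallel gripper is mounted at the origin on the work surface. World frame = base frame: x ahead of the robot, y to its left, z up, the work surface at z = 0. Lengths are in m, angles in rad, forces in N, time in s.
With the tool pointing down it reaches from about 0.4 to 0.85 m from the base axis. Payload 10.4 kg.
Tool frame: the origin (TCP) lies between the finger pads; the fingertips stand ahead of it and the grasp point (between the pads) lies 3 mm ahead of it (r.tips_ahead is the z of the fingertips in the tool frame, in m); z points along the fingers, y is the line along which they close (so a half turn about z gives the same grasp; the last joint's range is limited). The gripper opens to 87 mm and grips with 3 to 60 N. Pads are 19 mm wide; open, the fingers measure 117 mm over their backs; the gripper's body (75 mm by 190 mm) begins 51 mm behind the grasp point.
Start: joints at [1.248, 0.332, -0.065, 1.46, 0.022, 1.35, -0.088], TCP at [0.185, -0.597, 0.245] pointing down, gripper open.
Joint ranges: [-2.6, 2.6], [-0.5, 2.12], [-1.47, 1.34], [0.16, 2.42], [-1.27, 4.41], [0.06, 2.06], [-2.6, 2.6]. Speed limits (rad/s): [2.22, 2.22, 2.79, 2.79, 3.14, 3.14, 3.14].

## Interface

Orientations are given as a unit quaternion [x, y, z, w].
In Python, from bench import telemetry, camera, get_calibration, r gives the robot as it stands.
- The arm moves only by the tool drive_tool, never from a script. Its argument "series" is one flat list of numbers, 7 for each row, row after row: the turn, a rotation vector about the tool's x, y, z in units of 5 degrees (1.0 is 5 degrees), then the shift along the tool's x, y, z in units of 40 mm (1.0 is 40 mm), then the opening, from -1 (shut) to 1 (fully open). A call has 1 to 10 rows; each row is the pose to reach, as a shift and turn from the pose commanded when the call began, along the tool's axes at that moment; what a row does not reach only later rows make up. A row lasts 1/12 s, in which the tool goes at most 41.7 mm and 7.16 degrees, less where a joint would pass 70% of its speed; a pose out of reach is approached as far as the arm can. A call with a gripper value outside its range is refused whole. The fingers move at their own pace and stop on an object; "grip_force" is the grip in N (left out, the last holds). Time passes only in rows, so rows that repeat a pose let the fingers close. It gives the time, the measured TCP pose, the force, the opening and the grip force at its end, in the units of the state.
- telemetry.read_state(): the state, without advancing time (a new reading comes with each control period).
- camera(name): name is "side" or "top" or "wrist"; returns the picture (420x560x3 uint8, red, green, blue); there is no depth.
- get_calibration(name): a dict with "fovy" (degrees; the focal length in pixels is half the picture's height over the tangent of half this angle, whatever the lens; pixels are square), "cx", "cy" (the principal point, pixels), "dist" ([k1, k2, p1, p2, k3] as OpenCV has them; the pictures are not rectified), "xyz" and "rotation" of the camera in the world. Camera axes: x right, y up, looking along -z (the intrinsics and any distortion apply to the point x, -y, -z); pixel columns grow to the right and rows downward; lengths in m; the calibration is good to about 2 mm. A picture is of the moment at which its call begins: read the wrist's pose just before it. get_calibration takes no time and is no camera call; for the wrist camera it gives the pose at the moment of the call.
- r.close_job(): hands the job in; it is judged then, once.
The state is a dict: "time": time; "joint_positions": joint angles; "joint_vel": joint speeds; "joint_torque": joint torques, N m; "ee_pos": TCP position; "eef_rot": TCP orientation; "ft_force": force on the tool from outside, world axes, zero at the start; "torque": the same for the moment, N m; "width": finger opening in m; "grip_force": force on a finger pad.
Only numpy, scipy, OpenCV 4.12 (cv2) and the standard library are available. Lean on these libraries where they do the work, as an engineer would, in place of code of your own. Each camera call takes 0.05 s, during which the arm holds its last target. There are 200 camera calls.

## Task

Push the loaded cassette magazine along the bench, up the ramp and over the lip of the cassette reader's dock, without picking it up, and press it in against the stiff plug until it is home and bears firmly on the sprung stop bar; push by feel, because more than 20 N on the magazine breaks the cassettes. Then swing the retaining gate fully shut across behind it, let go, and leave everything else on the bench undisturbed.

Things in the scene. Friction and masses are not known exactly. Their poses are not given: they have to be found in the camera images.
- magazine_mid (a point): Open steel tray packed solid with pale tissue cassettes: 84 mm long (x axis), 92 mm wide (y), 34 mm high, 0.37 to 0.58 kg, loose on the bench before the ramp. This point is its centre, 17 mm above its underside; x points roughly towards the dock; the tail, the flat wall to push on, is 42 mm behind this point. Sliding it takes about 2 to 4 N, a little more on the ramp.
- dock: The dock, fixed to the bench: ramp, lip and dark seat in front of a white instrument housing. x axis = direction of insertion, z up; origin on the bench surface, in the middle of the seat. Home, the magazine's centre is at x=-12 to +4 mm, z=27 mm here, as far as the stop bar, set differently each time, lets it. Guide walls 20 mm high, 98 mm apart, flare out to about 135 mm at x=-177 mm. The housing is 190 mm wide, 110 mm high, from x=50 to 250 mm.
- ramp_foot (a point): Foot of the aluminium ramp, at bench level, middle of the lane (dock x=-152 mm). The ramp climbs 14 mm in 80 mm along the dock's x.
- lip (a point): Middle of the flat top of the lip at the head of the ramp, 14 mm above the bench, 8 mm long (dock x=-72 to -64 mm). Beyond it the seat floor is 10 mm above the bench, so the magazine's tail drops 4 mm once past the lip (at home it is 10 to 26 mm beyond the lip).
- stop_bar (a joint): Travel (m) of the sprung stop bar at the seat's inner end, 18 to 34 mm above the bench: 0 = free. It gives only 1 mm per 6 N; 0.5 mm or more = the magazine bears firmly on it. The bar can be set at any depth (see dock): feel for it. Before the bar, the nose meets a black plug 26 mm wide, 5 to 8 mm proud of it: it slides in against a steady 7 N or so, on top of the sliding friction, and stays.
- gate (a joint): Angle (rad) of the retaining gate, a steel bar 24 to 32 mm above the bench on an upright hinge. 0 = shut: the bar lies across the lane (along the dock's +y), 4 to 20 mm behind the home magazine's tail. It grows as it opens: at 1.57 the bar points along the dock's -x; it starts at 1.7 to 2.1, back and outwards, clear of the lane. It stays where it is left; about 1 N at the post moves it.
- gate_post (a point): The gate's handle: an upright black round post, 14 mm in diameter, from 32 to 87 mm above the bench, at the free end of the bar, 132 mm from the hinge. The point is on its axis, 60 mm above the bench.
- gate_hinge (a point): Point on the gate's hinge axis, 60 mm above the bench (dock x=-63, y=-66 mm).
- stain_bottle: Bystander to leave alone: amber bottle 120 mm high, 56 mm in diameter; origin at its underside.
- slide_jar: Bystander to leave alone: glass jar 75 mm high, 64 mm in diameter; origin at its underside.
- brush: Bystander to leave alone: brush lying on the bench; origin at its underside.
- slide_box: Bystander to leave alone: flat grey box 60 x 80 x 30 mm; origin at its underside.
- block_a: Bystander to leave alone: single cassette 40 x 28 x 12 mm; origin at its underside.
- block_b: Bystander to leave alone: single cassette 40 x 28 x 12 mm; origin at its underside.
- beaker: Bystander to leave alone: glass beaker 80 mm high, 66 mm in diameter; origin at its underside.

How it is judged:
By the outcome, as a careful person would: the job done as asked, in the order asked, and still so for the second after the job is handed in, with the robot touching nothing.
It also fails if it takes over 72 s, if anything falls off the work surface, if the arm or the gripper's body presses on something with over 40 N, if the wrist force passes 120 N, or if a joint passes its speed limit or range.

## Working session

There is one attempt and no reset: what is moved stays moved. The work goes in short steps, Python scripts to look and compute and a tool call to move; the robot and the scene stay as the last step left them, time stands still between calls to the robot, and variables do not carry over. Pictures are saved under pics/ and viewed, at most 11 in all, crops included, and the job is handed in when it is done.

Besides the shell and the picture viewer there is one more tool, called after "Call:" by a JSON object that holds its "op" and its "data", one argument or row to a line. drive_tool: Moves the arm, as the interface text tells. Its arguments: {"type":"object","properties":{"series":{"type":"array"},"grip_force":{"type":"number"}},"required":["series"]}

```bash
ls; mkdir -p pics
python3 - <<'E'
from bench import telemetry,camera,get_calibration,r
import cv2,numpy as np
s=telemetry.read_state();print(s['ee_pos'],s['eef_rot'],s['time'],r.tips_ahead,s['ft_force'])
for n in ['top','side']:
    print(n,get_calibration(n)); cv2.imwrite(f'pics/{n}0.png',camera(n)[:,:,::-1])
E
```

```text
pics
[ 0.18445775 -0.596776    0.2437271 ] [ 9.88781839e-01  1.49365052e-01 -1.61849327e-04 -7.27651235e-04] 0.0 0.022 [-0.47692339  0.44297075  0.62278319]
top {'fovy': 43.03413832104916, 'cx': 279.3174066203809, 'cy': 206.97909800904552, 'dist': array([-0.10033252,  0.        ,  0.        ,  0.        ,  0.        ]), 'xyz': array([0.47014112, 0.03277399, 1.06904821]), 'rotation': array([-0.04016624,  0.03694011,  0.71038167, -0.70169793])}
side {'fovy': 45.624156975174934, 'cx': 275.98955886249837, 'cy': 222.22320305383175, 'dist': array([-0.02114126,  0.        ,  0.        ,  0.        ,  0.        ]), 'xyz': array([ 0.18231348, -0.50423615,  0.82581463]), 'rotation': array([ 0.33376837, -0.10999327, -0.27058834,  0.89626007])}
```

View pics/top0.png

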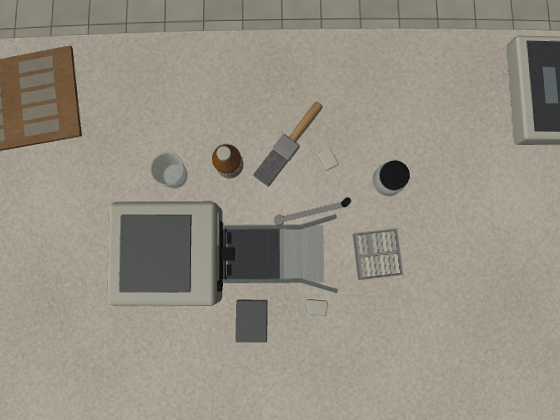

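View pics/side0.png

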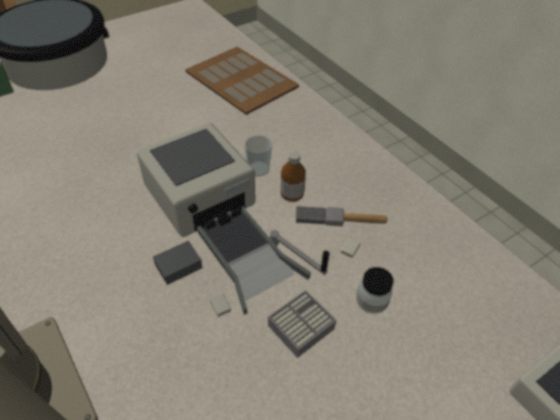

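Top view: the dock lane runs right to left, with the housing at (165,253), lip at about (281,253) and ramp foot at about (324,254). The magazine is at (378,254), the gate hinge at (279,219), the post at (346,202) and the jar at (392,178). I'll zoom in for corners.

```bash
cat > h.py <<'E'
import cv2,numpy as np
from scipy.spatial.transform import Rotation as R
from bench import telemetry,camera,get_calibration,r
def ray(c,uv):
    f=210/np.tan(np.radians(c['fovy'])/2)
    K=np.array([[f,0,c['cx']],[0,f,c['cy']],[0,0,1]])
    n=cv2.undistortPoints(np.array(uv,float).reshape(-1,1,2),K,c['dist'])[:,0]
    d=np.c_[n[:,0],-n[:,1],-np.ones(len(n))]
    q=c['rotation']; Rm=R.from_quat(q) if np.size(q)==4 else R.from_matrix(q)
    return Rm.apply(d)
def plane(c,uv,z):
    d=ray(c,uv); return c['xyz']+d*((z-c['xyz'][2])/d[:,2])[:,None]
E
python3 - <<'E'
from h import *
c=get_calibration('top'); im=cv2.imread('pics/top0.png')
print('rough',plane(c,[(378,254)],.034),plane(c,[(324,254)],0),plane(c,[(346,202)],.087),plane(c,[(279,219)],.03))
cv2.imwrite('pics/crop.png',cv2.resize(im[180:320,210:410],None,fx=4,fy=4,interpolation=cv2.INTER_CUBIC))
E
```

```text
rough [[ 0.48925399 -0.15374987  0.034     ]] [[ 0.49145828 -0.05134961  0.        ]] [[ 0.58548316 -0.08741184  0.087     ]] [[0.56031603 0.03774165 0.03      ]]
```

View pics/crop.png

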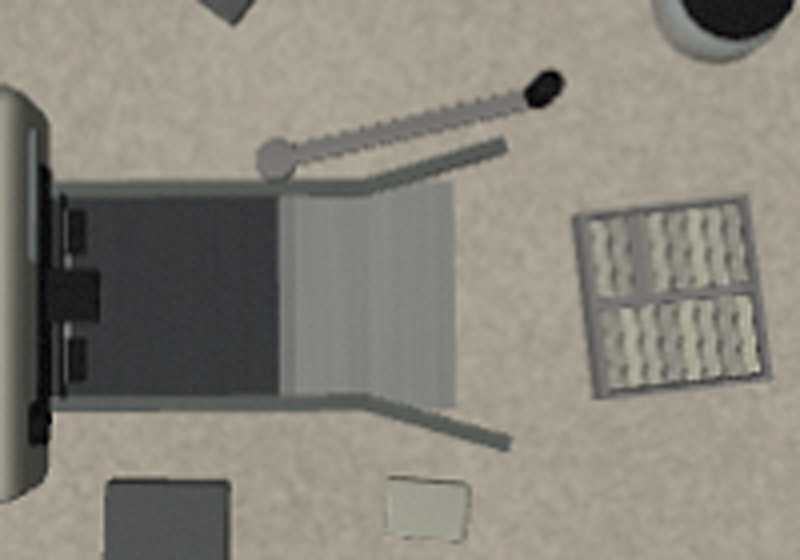

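The crop shows magazine top corners at (574,214), (746,197), (772,379) and (597,397). The ramp foot edge runs (454,182) to (455,407), the hinge cap is at (277,160) and the post top at (548,86). The lower wall's inner edge runs (60,397) to (365,397).

Run:
```python
from h import *
np.set_printoptions(precision=4,suppress=True)
c=get_calibration('top')
P=lambda L,z: plane(c,np.array(L,float)/4+[209.6,179.6],z)
m=P([(574,214),(746,197),(772,379),(597,397)],.034); mc=m.mean(0)
ax=(m[0]+m[3]-m[1]-m[2])/2
print('mag',m[:,:2],mc,'len',np.linalg.norm(ax),'wid',np.linalg.norm(m[0]-m[3]),'yaw',np.degrees(np.arctan2(ax[1],ax[0])))
f=P([(454,182),(455,407)],0);print('foot',f)
for L,z in [([(60,397),(365,397)],.03),([(60,196),(365,196)],.03),([(60,181),(365,181)],.03),([(60,409),(365,409)],.03)]:
    w=P(L,z);d=w[0]-w[1];print('wall',w[:,:2],np.degrees(np.arctan2(d[1],d[0])))
print('lip far',P([(281,198),(281,394)],.014)[:,:2]); 
h=P([(277,160)],.036)[0];p=P([(548,86)],.087)[0];print('hinge',h,'post',p,np.hypot(*(p-h)[:2]))
hs=P([(40,90),(45,490)],.105);print('housing',hs[:,:2])
print('jar', plane(c,[(394,176)],.075),'jarbottom',plane(c,[(390,182)],.0), 'block', plane(c,[(317,308),(328,159)],.012)[:,:2])
s=telemetry.read_state();print(R.from_quat(s['eef_rot']).as_matrix())
print('side post',plane(get_calibration('side'),[(325,254)],.087))
```

```text
mag [[ 0.5306 -0.1062]
 [ 0.5377 -0.1908]
 [ 0.4491 -0.2007]
 [ 0.4419 -0.1152]] [ 0.4898 -0.1532  0.034 ] len 0.08532553457336697 wid 0.08914084447796079 yaw 94.82080962533733
foot [[ 0.5495 -0.0507  0.    ]
 [ 0.4371 -0.049   0.    ]]
wall [[ 0.445   0.1447]
 [ 0.4434 -0.0032]] 89.3677355350335
wall [[ 0.5428  0.1444]
 [ 0.541  -0.0047]] 89.30573906532388
wall [[ 0.5501  0.1444]
 [ 0.5483 -0.0048]] 89.30109304301006
wall [[ 0.4392  0.1447]
 [ 0.4376 -0.0031]] 89.3714346744044
lip far [[0.5416 0.0364]
 [0.445  0.0375]]
hinge [0.5586 0.038  0.036 ] post [ 0.5872 -0.0886  0.087 ] 0.12976665075435756
housing [[0.5861 0.1455]
 [0.4054 0.1435]]
jar [[ 0.6354 -0.1816  0.075 ]] jarbottom [[ 0.6356 -0.1891  0.    ]] block [[ 0.3855 -0.0347]
 [ 0.6821 -0.0625]]
[[ 0.9554  0.2953 -0.0004]
 [ 0.2953 -0.9554  0.0012]
 [-0.     -0.0012 -1.    ]]
side post [[ 0.5856 -0.0909  0.087 ]]
```

Call:
{"op": "drive_tool", "data": {
  "series": [-1.5,0,0,0,0,0,0.15],
  "grip_force": 10
}}

```text
time: 0.18
ee_pos: [0.1849, -0.5978, 0.2405]
eef_rot: [0.987, 0.149, 0.009, 0.057]
ft_force: [-0.5, 0.2, -0.6]
width: 0.0848
grip_force: 0.0
```

```bash
cat >> h.py <<'E'
def go(pos,yaw):  # yaw (deg) = direction of tool x in world, tool pointing down
    s=telemetry.read_state(); q=R.from_quat(s['eef_rot'])
    t=R.from_matrix([[np.cos(np.radians(yaw)),np.sin(np.radians(yaw)),0],[np.sin(np.radians(yaw)),-np.cos(np.radians(yaw)),0],[0,0,-1]])
    print('t',s['time'],'turn',np.round(np.degrees((q.inv()*t).as_rotvec())/5,3),'shift',np.round(q.inv().apply(np.array(pos)-s['ee_pos'])/.04,3),'w',s['width'],'F',np.round(s['ft_force'],2),np.round(s['ee_pos'],4))
E
python3 -c "
from h import *
go([.4955,-.22,.13],94.8)"
```

```text
t 0.1833 turn [  1.119   0.902 -15.505] shift [10.209 -7.005  1.964] w 0.08483962363433081 F [-0.51  0.2  -0.62] [ 0.1849 -0.5978  0.2405]
```

Call:
{"op": "drive_tool", "data": {
  "series": [0.2,0.1,-1.4,0.9,-0.6,0.2,0.15,0.3,0.2,-2.8,1.7,-1.2,0.35,0.15,0.4,0.3,-4.2,2.5,-1.8,0.5,0.15,0.5,0.4,-5.6,3.4,-2.35,0.65,0.15,0.6,0.5,-7,4.25,-2.9,0.8,0.15,0.7,0.55,-8.4,5.1,-3.5,1,0.15,0.8,0.6,-9.8,6,-4.1,1.2,0.15,0.9,0.7,-11.2,6.8,-4.7,1.3,0.15,1,0.8,-12.6,7.7,-5.3,1.5,0.15,1.1,0.85,-14,8.5,-5.8,1.6,0.15]
}}

```text
time: 1.02
ee_pos: [0.4438, -0.2831, 0.1514]
eef_rot: [0.722, 0.692, -0.0, 0.006]
ft_force: [-0.6, -0.7, 0.4]
width: 0.0501
grip_force: 0.0
```

```bash
python3 -c "
from h import *
go([.4955,-.22,.13],94.8)"
```

```text
t 1.0167 turn [ 0.082  0.102 -1.444] shift [1.635 1.22  0.531] w 0.05007000057195619 F [-0.64 -0.7   0.41] [ 0.4438 -0.2831  0.1514]
```

Call:
{"op": "drive_tool", "data": {
  "series": [0,0.1,-0.7,0.8,0.6,0.2,0.15,0,0.1,-1.4,1.6,1.2,0.5,0.15,0,0.1,-1.4,1.6,1.2,0.5,0.15,0,0.1,-1.4,1.6,1.2,0.5,0.15,0,0.1,-1.4,1.6,1.2,0.5,0.15]
}}

```text
time: 1.43
ee_pos: [0.4943, -0.2236, 0.1317]
eef_rot: [0.68, 0.733, 0.002, 0.003]
ft_force: [-0.6, 0.2, -0.7]
width: 0.0498
grip_force: 0.0
```

```bash
python3 -c "
from h import *
go([.4955,-.225,.046],94.8)"
```

```text
t 1.4333 turn [ 0.084  0.012 -0.109] shift [-0.035  0.011  2.143] w 0.04977385151122552 F [-0.56  0.17 -0.68] [ 0.4943 -0.2236  0.1317]
```

Call:
{"op": "drive_tool", "data": {
  "series": [0.08,0,-0.1,0,0,0.7,0.15,0.08,0,-0.1,0,0,1.4,0.15,0.08,0,-0.1,0,0,2.1,0.15,0.08,0,-0.1,0,0,2.1,0.15,0.08,0,-0.1,0,0,2.1,0.15]
}}

```text
time: 1.85
ee_pos: [0.494, -0.2243, 0.0477]
eef_rot: [0.678, 0.735, -0.001, -0.0]
ft_force: [0.4, -0.1, 1.2]
width: 0.0501
grip_force: 0.0
```

```bash
python3 -c "
from h import *
go([.4948,-.207,.046],94.8)
c=get_calibration('wrist'); cv2.imwrite('pics/w1.png',camera('wrist')[:,:,::-1]);print(c)"
```

```text
t 1.85 turn [-0.013  0.003 -0.031] shift [0.43  0.054 0.043] w 0.05014913190603539 F [ 0.43 -0.08  1.17] [ 0.494  -0.2243  0.0477]
{'fovy': 71.06743992431562, 'cx': 275.79108543070566, 'cy': 207.6316961657508, 'dist': array([0.01819812, 0.        , 0.        , 0.        , 0.        ]), 'xyz': array([ 0.48800179, -0.14018411,  0.18673387]), 'rotation': array([-0.15483012, -0.00641327,  0.04052584,  0.98708873])}
```

View pics/w1.png

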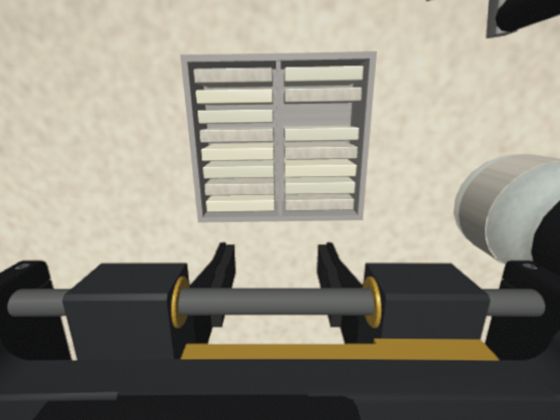

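The wrist view shows the magazine straight ahead, its tail at row 218 and centred at column 281. The two fingers are at columns 228 and 328, square to the tail. I'll make contact and start pushing, turning gradually into line with the lane.

Call:
{"op": "drive_tool", "data": {
  "series": [0,0,0,0.1,0.02,0.05,0.15,0,0,0,0.2,0.02,0.05,0.15,0,0,0,0.3,0.02,0.05,0.15,0,0,0,0.38,0.03,0.05,0.15,0,0,0,0.45,0.03,0.05,0.15,0,0,0,0.5,0.04,0.05,0.15,0,0,0.1,0.55,0.04,0.05,0.15,0,0,0.2,0.6,0.05,0.05,0.15,0,0,0.3,0.66,0.05,0.05,0.15,0,0,0.4,0.72,0.05,0.05,0.15]
}}

```text
time: 2.73
ee_pos: [0.4953, -0.1956, 0.0467]
eef_rot: [0.69, 0.724, -0.0, 0.002]
ft_force: [0.2, -4.8, 3.8]
width: 0.0501
grip_force: 2.7
```

```bash
python3 -c "
from h import *
go([.493,-.15,.046],89.3)"
```

```text
t 2.7333 turn [0.024 0.034 0.68 ] shift [ 1.142 -0.003  0.013] w 0.050139343334525 F [ 0.19 -4.81  3.75] [ 0.4953 -0.1956  0.0467]
```

Call:
{"op": "drive_tool", "data": {
  "series": [0,0,0.1,0.07,0,0,0.15,0,0,0.2,0.14,0,0,0.15,0,0,0.3,0.21,0,0,0.15,0,0,0.4,0.28,0,0,0.15,0,0,0.5,0.35,0,0,0.15,0,0,0.6,0.42,0,0,0.15,0,0,0.65,0.49,0,0,0.15,0,0,0.65,0.56,0,0,0.15,0,0,0.65,0.63,0,0,0.15,0,0,0.65,0.7,0,0,0.15]
}}

```text
time: 3.57
ee_pos: [0.4941, -0.1673, 0.0466]
eef_rot: [0.71, 0.704, 0.0, 0.002]
ft_force: [1.1, -4.2, 2.8]
width: 0.0504
grip_force: 2.6
```

```bash
cat > w.py <<'E'
from h import *
import sys
c=get_calibration('wrist'); im=camera('wrist')[:,:,::-1]; cv2.imwrite(f'pics/{sys.argv[1]}.png',im)
go([.493,-.1,.046],89.3)
E
python3 w.py w2
```

```text
t 3.6167 turn [0.029 0.024 0.044] shift [ 1.665 -0.043  0.011] w 0.049970074813337095 F [ 0.6  -4.94  3.02] [ 0.4942 -0.1666  0.0466]
```

View pics/w2.png

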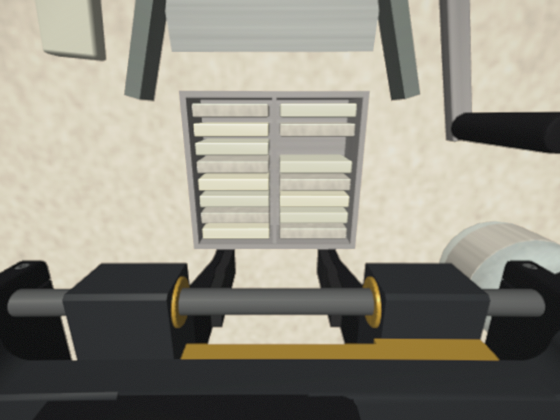

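The wrist view shows the magazine square and centred: its mid column is 275, the ramp's about 272, and both guide walls are clear. Pushing straight on.

Call:
{"op": "drive_tool", "data": {
  "series": [0,0,0,0.07,0,0,0.15,0,0,0,0.14,0,0,0.15,0,0,0,0.21,-0.01,0,0.15,0,0,0,0.28,-0.01,0,0.15,0,0,0,0.35,-0.01,0,0.15,0,0,0,0.42,-0.02,0,0.15,0,0,0,0.49,-0.02,0,0.15,0,0,0,0.56,-0.02,0,0.15,0,0,0,0.63,-0.02,0,0.15,0,0,0,0.7,-0.02,0,0.15]
}}

```text
time: 4.45
ee_pos: [0.4935, -0.1398, 0.0465]
eef_rot: [0.71, 0.704, -0.0, 0.002]
ft_force: [0.4, -7.4, 4.3]
width: 0.0501
grip_force: 3.5
```

Call:
{"op": "drive_tool", "data": {
  "series": [0,0,0,0.06,0,0,0.15,0,0,0,0.12,0,0,0.15,0,0,0,0.18,0,0,0.15,0,0,0,0.24,0,0,0.15,0,0,0,0.3,0,0,0.15,0,0,0,0.36,0,0,0.15,0,0,0,0.42,0,0,0.15,0,0,0,0.48,0,0,0.15,0,0,0,0.54,0,0,0.15,0,0,0,0.6,0,0,0.15]
}}

```text
time: 5.28
ee_pos: [0.4936, -0.1156, 0.0464]
eef_rot: [0.71, 0.704, -0.0, 0.002]
ft_force: [0.1, -6.2, 3.4]
width: 0.0498
grip_force: 3.3
```

Call:
{"op": "drive_tool", "data": {
  "series": [0,0,0,0.06,0,0,0.15,0,0,0,0.12,0,0,0.15,0,0,0,0.18,0,0,0.15,0,0,0,0.24,0,0,0.15,0,0,0,0.3,0,0,0.15,0,0,0,0.36,0,0,0.15,0,0,0,0.42,0,0,0.15,0,0,0,0.48,0,0,0.15,0,0,0,0.54,0,0,0.15,0,0,0,0.6,0,0,0.15]
}}

```text
time: 6.12
ee_pos: [0.4936, -0.0914, 0.0462]
eef_rot: [0.71, 0.704, -0.0, 0.001]
ft_force: [-0.5, -7.0, 3.0]
width: 0.05
grip_force: 3.0
```

```bash
python3 w.py w3
```

```text
t 6.1667 turn [0.019 0.023 0.041] shift [-0.229 -0.013  0.005] w 0.050129002071937316 F [ 0.45 -4.6   2.29] [ 0.4936 -0.0908  0.0462]
```

Call:
{"op": "drive_tool", "data": {
  "series": [0,0,0,0.06,0,0,0.15,0,0,0,0.12,0,0,0.15,0,0,0,0.18,0,0,0.15,0,0,0,0.24,0,0,0.15,0,0,0,0.3,0,0,0.15,0,0,0,0.36,0,0,0.15,0,0,0,0.42,0,0,0.15,0,0,0,0.48,0,0,0.15,0,0,0,0.54,0,0,0.15,0,0,0,0.6,0,0,0.15]
}}

```text
time: 7.0
ee_pos: [0.4936, -0.0672, 0.046]
eef_rot: [0.71, 0.704, -0.0, 0.001]
ft_force: [-0.4, -5.7, 2.1]
width: 0.0499
grip_force: 2.7
```

Call:
{"op": "drive_tool", "data": {
  "series": [0,0,0,0.06,0,-0.01,0.15,0,0,0,0.12,0,-0.02,0.15,0,0,0,0.18,0,-0.03,0.15,0,0,0,0.24,0,-0.04,0.15,0,0,0,0.3,0,-0.05,0.15,0,0,0,0.36,0,-0.06,0.15,0,0,0,0.42,0,-0.07,0.15,0,0,0,0.48,0,-0.08,0.15,0,0,0,0.54,0,-0.09,0.15,0,0,0,0.6,0,-0.1,0.15]
}}

```text
time: 7.83
ee_pos: [0.4938, -0.0436, 0.05]
eef_rot: [0.71, 0.704, -0.0, 0.001]
ft_force: [-0.3, -7.1, 3.0]
width: 0.0501
grip_force: 3.5
```

```bash
python3 w.py w4
```

```text
t 7.8833 turn [0.015 0.025 0.04 ] shift [-1.425 -0.009  0.106] w 0.04981000629409443 F [-0.44 -6.11  3.01] [ 0.4939 -0.043   0.0501]
```

View pics/w4.png

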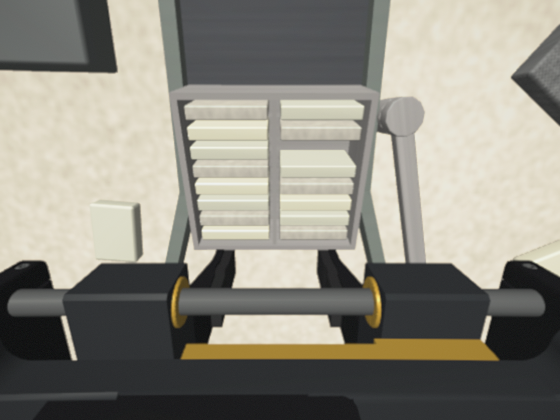

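The magazine is on the ramp, nose over the lip (row 90), centred between the guide walls. Continuing.

Call:
{"op": "drive_tool", "data": {
  "series": [0,0,0,0.06,0,-0.01,0.15,0,0,0,0.12,0,-0.02,0.15,0,0,0,0.18,0,-0.03,0.15,0,0,0,0.24,0,-0.04,0.15,0,0,0,0.3,0,-0.05,0.15,0,0,0,0.36,0,-0.06,0.15,0,0,0,0.42,0,-0.07,0.15,0,0,0,0.48,0,-0.08,0.15,0,0,0,0.54,0,-0.09,0.15,0,0,0,0.6,0,-0.1,0.15]
}}

```text
time: 8.72
ee_pos: [0.4944, -0.0206, 0.0544]
eef_rot: [0.711, 0.704, -0.001, 0.002]
ft_force: [-1.8, -11.6, 8.4]
width: 0.0499
grip_force: 5.8
```

Call:
{"op": "drive_tool", "data": {
  "series": [0,0,0,0.06,0,-0.01,0.15,0,0,0,0.12,0,-0.02,0.15,0,0,0,0.18,0,-0.03,0.15,0,0,0,0.24,0,-0.04,0.15,0,0,0,0.3,0,-0.05,0.15,0,0,0,0.36,0,-0.06,0.15,0,0,0,0.42,0,-0.07,0.15,0,0,0,0.48,0,-0.07,0.15]
}}

```text
time: 9.38
ee_pos: [0.4941, 0.001, 0.0565]
eef_rot: [0.71, 0.704, -0.0, 0.001]
ft_force: [-0.5, -2.3, -1.7]
width: 0.0501
grip_force: 1.1
```

```bash
python3 w.py w5
```

```text
t 9.4333 turn [0.013 0.008 0.053] shift [-2.54  -0.009  0.266] w 0.04998026529126105 F [-0.38 -1.07 -1.85] [0.4941 0.0016 0.0566]
```

Call:
{"op": "drive_tool", "data": {
  "series": [0,0,0,0.04,0,-0.01,0.15,0,0,0,0.08,0,-0.02,0.15,0,0,0,0.12,0,-0.02,0.15,0,0,0,0.16,0,-0.03,0.15,0,0,0,0.2,0,-0.04,0.15,0,0,0,0.24,0,-0.04,0.15,0,0,0,0.28,0,-0.05,0.15,0,0,0,0.32,0,-0.05,0.15,0,0,0,0.36,0,-0.05,0.15,0,0,0,0.4,0,-0.05,0.15]
}}

```text
time: 10.27
ee_pos: [0.4944, 0.0169, 0.0586]
eef_rot: [0.71, 0.704, 0.0, 0.001]
ft_force: [-0.6, -2.8, -0.8]
width: 0.0501
grip_force: 1.1
```

```bash
python3 w.py w6
```

```text
t 10.3167 turn [0.016 0.01  0.049] shift [-2.932 -0.011  0.319] w 0.04992509870431087 F [-0.76 -1.41 -1.47] [0.4944 0.0173 0.0586]
```

Call:
{"op": "drive_tool", "data": {
  "series": [0,0,0,0.04,0,0,0.15,0,0,0,0.08,0,0,0.15,0,0,0,0.12,0,0,0.15,0,0,0,0.15,0,0,0.15,0,0,0,0.18,0,0,0.15,0,0,0,0.21,0,0,0.15,0,0,0,0.24,0,0,0.15,0,0,0,0.27,0,0,0.15]
}}

```text
time: 10.98
ee_pos: [0.4944, 0.0276, 0.0586]
eef_rot: [0.71, 0.704, 0.0, 0.001]
ft_force: [0.2, -3.2, -1.6]
width: 0.05
grip_force: 1.1
```

```bash
python3 w.py w7
```

```text
t 11.0333 turn [0.015 0.01  0.048] shift [-3.198 -0.011  0.318] w 0.0499090975207686 F [-1.08 -2.07 -1.86] [0.4944 0.0279 0.0586]
```

View pics/w7.png

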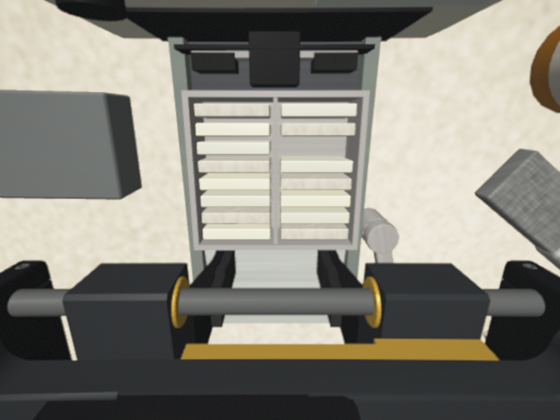

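The nose (row 92) is a few mm short of the black plug (its front at row 86), and the tail is about at the lip. Feeling forward in small steps.

Call:
{"op": "drive_tool", "data": {
  "series": [0,0,0,0.02,0,0,0.15,0,0,0,0.04,0,0,0.15,0,0,0,0.06,0,0,0.15,0,0,0,0.08,0,0,0.15,0,0,0,0.1,0,0,0.15,0,0,0,0.12,0,0,0.15]
}}

```text
time: 11.53
ee_pos: [0.4946, 0.0312, 0.0586]
eef_rot: [0.71, 0.704, -0.0, 0.001]
ft_force: [-0.5, -8.9, 0.7]
width: 0.0501
grip_force: 4.6
```

Call:
{"op": "drive_tool", "data": {
  "series": [0,0,0,0.02,0,0.02,0.15,0,0,0,0.04,0,0.04,0.15,0,0,0,0.06,0,0.06,0.15,0,0,0,0.08,0,0.08,0.15]
}}

```text
time: 11.87
ee_pos: [0.4953, 0.0316, 0.0564]
eef_rot: [0.711, 0.703, -0.001, 0.003]
ft_force: [-1.8, -18.5, 14.0]
width: 0.0504
grip_force: 9.3
```

Call:
{"op": "drive_tool", "data": {
  "series": [0,0,0,0.02,0,0,0.15,0,0,0,0.04,0,0,0.15,0,0,0,0.06,0,0,0.15,0,0,0,0.08,0,0,0.15]
}}

```text
time: 12.2
ee_pos: [0.4954, 0.0349, 0.0563]
eef_rot: [0.711, 0.703, -0.001, 0.003]
ft_force: [-1.4, -16.5, 11.2]
width: 0.0504
grip_force: 8.5
```

Call:
{"op": "drive_tool", "data": {
  "series": [0,0,0,-0.05,0,0,0.15,0,0,0,-0.12,0,0,0.15,0,0,0,-0.12,0,0,0.15]
}}

```text
time: 12.45
ee_pos: [0.4947, 0.0341, 0.0555]
eef_rot: [0.71, 0.704, 0.0, 0.001]
ft_force: [0.9, 0.0, 0.4]
width: 0.0504
grip_force: 0.0
```

```bash
python3 w.py w8; python3 -c "
import cv2;im=cv2.imread('pics/w8.png');cv2.imwrite('pics/w8c.png',cv2.resize(im[20:270,150:400],None,fx=2.3,fy=2.3))"
```

```text
t 12.5 turn [0.018 0.003 0.047] shift [-3.362 -0.012  0.238] w 0.05000445574924496 F [ 0.39  0.67 -0.09] [0.4946 0.0345 0.0555]
```

View pics/w8c.png

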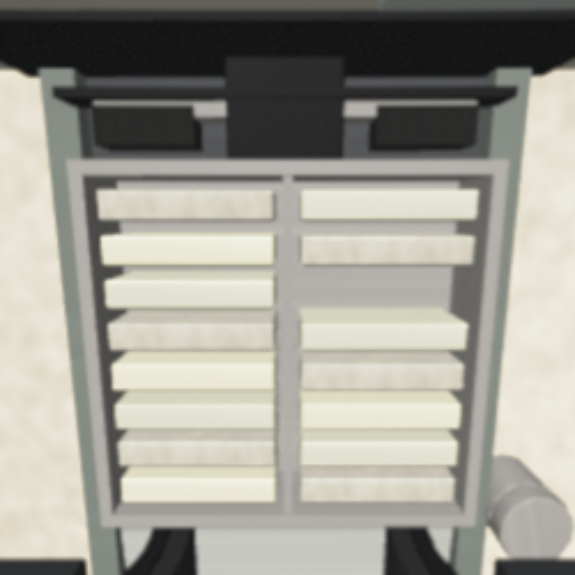

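The nose now bears on the black plug. The two stop bar pads show behind a gap of several mm, and the lip lies behind the tail. I'll back off, lower while free of contact, then press gently.

Call:
{"op": "drive_tool", "data": {
  "series": [0,0,0,-0.1,-0.01,0,0.15,0,0,0,-0.1,-0.01,0.1,0.15,0,0,0,-0.1,-0.01,0.1,0.15]
}}

```text
time: 12.75
ee_pos: [0.4936, 0.03, 0.0507]
eef_rot: [0.71, 0.704, -0.0, 0.0]
ft_force: [0.8, 0.3, 0.0]
width: 0.05
grip_force: 0.0
```

Call:
{"op": "drive_tool", "data": {
  "series": [0,0,0,0.05,0,0,0.15,0,0,0,0.1,0,0,0.15,0,0,0,0.13,0,0,0.15,0,0,0,0.15,0,0,0.15]
}}

```text
time: 13.08
ee_pos: [0.494, 0.0347, 0.0513]
eef_rot: [0.71, 0.704, -0.001, 0.001]
ft_force: [0.4, -8.2, 1.2]
width: 0.0501
grip_force: 4.2
```

Call:
{"op": "drive_tool", "data": {
  "series": [0,0,0,0.01,0,0,0.15,0,0,0,0.02,0,0,0.15,0,0,0,0.03,0,0,0.15,0,0,0,0.04,0,0,0.15]
}}

```text
time: 13.42
ee_pos: [0.494, 0.0349, 0.0513]
eef_rot: [0.711, 0.704, -0.001, 0.002]
ft_force: [-0.6, -11.8, 1.2]
width: 0.0499
grip_force: 5.7
```

Call:
{"op": "drive_tool", "data": {
  "series": [0,0,0,0.01,0,0,0.15,0,0,0,0.02,0,0,0.15,0,0,0,0.03,0,0,0.15,0,0,0,0.04,0,0,0.15]
}}

```text
time: 13.75
ee_pos: [0.494, 0.0363, 0.0513]
eef_rot: [0.711, 0.703, -0.002, 0.002]
ft_force: [-1.5, -12.3, 2.2]
width: 0.0501
grip_force: 5.8
```

Call:
{"op": "drive_tool", "data": {
  "series": [0,0,0,0.01,0,0,0.15,0,0,0,0.02,0,0,0.15,0,0,0,0.03,0,0,0.15,0,0,0,0.04,0,0,0.15]
}}

```text
time: 14.08
ee_pos: [0.494, 0.0378, 0.0513]
eef_rot: [0.711, 0.703, -0.002, 0.002]
ft_force: [-1.5, -12.1, 2.1]
width: 0.0501
grip_force: 5.8
```

Call:
{"op": "drive_tool", "data": {
  "series": [0,0,0,0.01,0,0,0.15,0,0,0,0.02,0,0,0.15,0,0,0,0.03,0,0,0.15,0,0,0,0.04,0,0,0.15]
}}

```text
time: 14.42
ee_pos: [0.494, 0.0389, 0.0513]
eef_rot: [0.711, 0.703, -0.002, 0.002]
ft_force: [-1.7, -15.0, 3.2]
width: 0.0497
grip_force: 7.2
```

Call:
{"op": "drive_tool", "data": {
  "series": [0,0,0,0.01,0,0,0.15,0,0,0,0.02,0,0,0.15,0,0,0,0.03,0,0,0.15]
}}

```text
time: 14.67
ee_pos: [0.494, 0.0394, 0.0513]
eef_rot: [0.711, 0.703, -0.002, 0.002]
ft_force: [-1.2, -17.0, 3.8]
width: 0.0504
grip_force: 8.5
```

Call:
{"op": "drive_tool", "data": {
  "series": [0,0,0,0.01,0,0,0.15,0,0,0,0.02,0,0,0.15,0,0,0,0.03,0,0,0.15]
}}

```text
time: 14.92
ee_pos: [0.4941, 0.0398, 0.0513]
eef_rot: [0.711, 0.703, -0.003, 0.003]
ft_force: [-1.6, -20.0, 4.7]
width: 0.0499
grip_force: 9.9
```

Call:
{"op": "drive_tool", "data": {
  "series": [0,0,0,-0.02,0,0,0.15,0,0,0,-0.05,0,0,0.15,0,0,0,-0.1,0,0,0.15,0,0,0,-0.2,0,0,0.15,0,0,0,-0.35,0,0,0.15]
}}

```text
time: 15.33
ee_pos: [0.4942, 0.0314, 0.0515]
eef_rot: [0.71, 0.705, 0.0, 0.001]
ft_force: [1.0, -0.0, -0.4]
width: 0.0498
grip_force: 0.0
```

```bash
python3 w.py w9; python3 -c "
import cv2;im=cv2.imread('pics/w9.png');cv2.imwrite('pics/w9c.png',cv2.resize(im[20:270,150:400],None,fx=2.3,fy=2.3))"
```

```text
t 15.3833 turn [0.016 0.013 0.042] shift [-3.243e+00 -2.000e-03  1.390e-01] w 0.04976195335124732 F [ 0.76 -1.88 -0.42] [0.4942 0.0297 0.0514]
```

View pics/w9c.png

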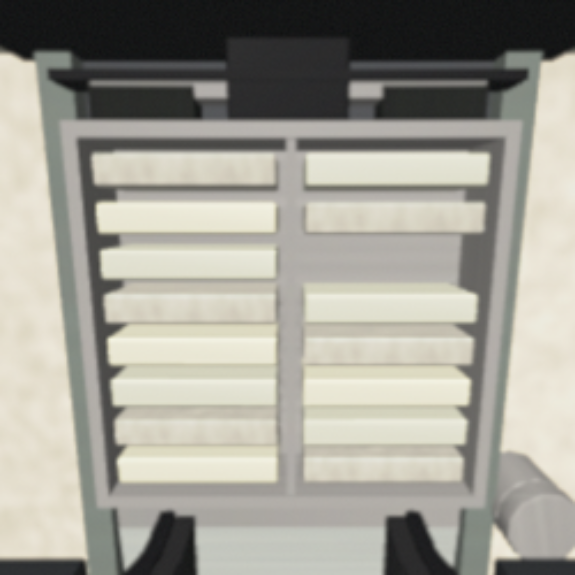

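The magazine now sits close against the stop bar pads (gap at row 120 closed up) and is square. The force rose from a steady 12 N to the limit, so it bears on the bar. Now the gate.

Call:
{"op": "drive_tool", "data": {
  "series": [0,0,0,-0.2,0,-0.7,0.15,0,0,0,-0.4,0,-1.4,0.15,0,0,0,-0.7,0,-2,0.15,0,0,0,-1.3,0.6,-2,0.15,0,0,0,-1.9,1.2,-2,0.15,0,0,0,-2.5,1.8,-2,0.15,0,0,0,-3,2.3,-2,0.15,0,0,0,-3,2.3,-2,0.15,0,0,0,-3,2.3,-2,0.15]
}}

```text
time: 16.13
ee_pos: [0.5854, -0.0908, 0.1311]
eef_rot: [0.711, 0.704, 0.0, 0.0]
ft_force: [-1.2, 0.6, -0.2]
width: 0.0501
grip_force: 0.0
```

Run:
```python
from h import *
im=camera('wrist')[:,:,::-1]; t=camera('side')[:,:,::-1]
cv2.imwrite('pics/w10.png',np.hstack([im[:,60:460],t[130:380,150:450].repeat(1,0)[:250].copy() if 0 else cv2.resize(t[150:360,150:350],(400,420))]))
go([.5863,-.0895,.071],89.5)
```

```text
t 16.2333 turn [0.009 0.002 0.018] shift [-0.018  0.042  1.511] w 0.05036528676899998 F [0.16 0.28 0.67] [ 0.5846 -0.0888  0.1314]
```

View pics/w10.png

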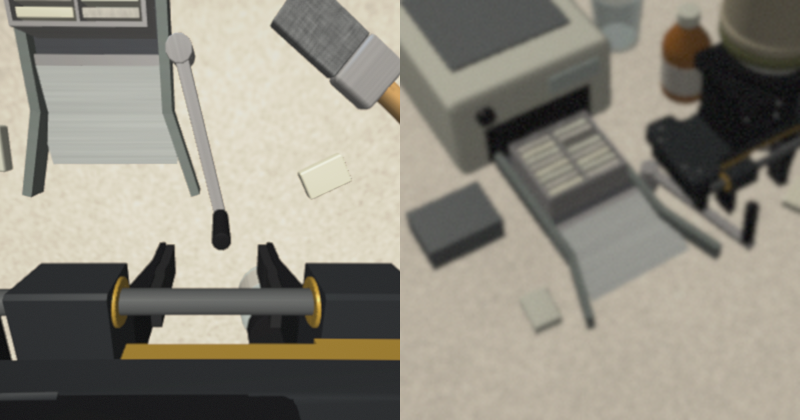

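The wrist view shows the post top at crop (221,240), between the fingertips at columns 165 and 265. The magazine is still in the seat. Checking the post by ray casting.

```bash
python3 -c "
from h import *
c=get_calibration('wrist');print(plane(c,[(281,240),(276,216)],.087),plane(c,[(239,48)],.036))
go([.5863,-.0895,.071],89.5)"
```

```text
[[ 0.58916218 -0.08647624  0.087     ]
 [ 0.58586887 -0.06917356  0.087     ]] [[0.56039211 0.03940479 0.036     ]]
t 16.2333 turn [0.009 0.002 0.018] shift [-0.018  0.042  1.511] w 0.05036528676899998 F [0.16 0.28 0.67] [ 0.5846 -0.0888  0.1314]
```

Call:
{"op": "drive_tool", "data": {
  "series": [0,0,0,0.02,0.07,0.5,0.15,0,0,0,0.02,0.07,1,0.15,0,0,0,0.02,0.07,1.5,0.15,0,0,0,0.02,0.07,1.5,0.15]
}}

```text
time: 16.57
ee_pos: [0.5851, -0.0878, 0.0683]
eef_rot: [0.709, 0.705, -0.001, -0.001]
ft_force: [-1.6, 0.7, -0.3]
width: 0.0496
grip_force: 0.0
```

Call:
{"op": "drive_tool", "data": {
  "series": [0,0,0,0,0,0,-0.3,0,0,0,0,0,0,-0.8,0,0,0,0,0,0,-0.8,0,0,0,0,0,0,-0.8,0,0,0,0,0,0,-0.8,0,0,0,0,0,0,-0.8],
  "grip_force": 5
}}

```text
time: 17.07
ee_pos: [0.5881, -0.0893, 0.0722]
eef_rot: [0.71, 0.704, 0.0, 0.001]
ft_force: [0.3, -0.8, -0.3]
width: 0.0179
grip_force: 0.0
```

Run:
```python
from h import *
s=telemetry.read_state(); p=s['ee_pos'][:2]; h=np.array([.5592,.0385]); q=R.from_quat(s['eef_rot'])
print(s['width'],s['grip_force'],s['ft_force'],np.hypot(*(p-h)))
# angle with dock yaw 89.3: gate a -> direction world
d0=np.radians(89.3)+np.pi/2
a0=(np.arctan2(*(p-h)[::-1])%(2*np.pi))-d0; print('gate',a0)
for a in np.arange(a0,-.09,-a0/24):
    w=h+.132*np.array([np.cos(d0+a),np.sin(d0+a)]); 
    print(round(a,2),np.round(q.inv().apply(np.r_[w-p,0])/.04,2)[:2],np.round(w,3))
```

```text
0.01794466123146666 0.0 [ 0.2657803  -0.81634231 -0.32527211] 0.13098823432411266
gate 1.805753966681082
1.81 [-0.02  0.01] [ 0.588 -0.09 ]
1.73 [-0.07 -0.24] [ 0.579 -0.092]
1.66 [-0.1  -0.48] [ 0.569 -0.093]
1.58 [-0.11 -0.73] [ 0.559 -0.093]
1.5 [-0.1  -0.98] [ 0.549 -0.093]
1.43 [-0.08 -1.23] [ 0.539 -0.092]
1.35 [-0.03 -1.47] [ 0.529 -0.09 ]
1.28 [ 0.03 -1.71] [ 0.52  -0.087]
1.2 [ 0.11 -1.95] [ 0.51  -0.084]
1.13 [ 0.21 -2.17] [ 0.501 -0.08 ]
1.05 [ 0.33 -2.39] [ 0.493 -0.075]
0.98 [ 0.46 -2.6 ] [ 0.484 -0.07 ]
0.9 [ 0.6 -2.8] [ 0.476 -0.064]
0.83 [ 0.77 -2.99] [ 0.469 -0.058]
0.75 [ 0.94 -3.17] [ 0.462 -0.051]
0.68 [ 1.13 -3.33] [ 0.455 -0.043]
0.6 [ 1.33 -3.48] [ 0.449 -0.035]
0.53 [ 1.54 -3.61] [ 0.444 -0.026]
0.45 [ 1.76 -3.72] [ 0.44  -0.018]
0.38 [ 1.99 -3.82] [ 0.436 -0.008]
0.3 [ 2.22 -3.91] [0.433 0.001]
0.23 [ 2.46 -3.97] [0.43  0.011]
0.15 [ 2.71 -4.01] [0.428 0.02 ]
0.08 [ 2.95 -4.04] [0.427 0.03 ]
-0.0 [ 3.2  -4.05] [0.427 0.04 ]
-0.08 [ 3.45 -4.04] [0.428 0.05 ]
```

Call:
{"op": "drive_tool", "data": {
  "series": [0,0,0,0,0,0,-1,0,0,0,0,0,0,-1,0,0,0,0,0,0,-1,0,0,0,0,0,0,-1]
}}

```text
time: 17.4
ee_pos: [0.5881, -0.0893, 0.072]
eef_rot: [0.71, 0.704, 0.0, 0.001]
ft_force: [-0.3, -0.0, 4.2]
width: 0.0136
grip_force: 5.0
```

Call:
{"op": "drive_tool", "data": {
  "series": [0,0,0,-0.03,-0.12,0,-1,0,0,0,-0.06,-0.3,0,-1,0,0,0,-0.08,-0.5,0,-1,0,0,0,-0.09,-0.75,0,-1,0,0,0,-0.08,-1,0,-1,0,0,0,-0.06,-1.25,0,-1,0,0,0,-0.01,-1.5,0,-1,0,0,0,0.06,-1.75,0,-1,0,0,0,0.13,-1.96,0,-1,0,0,0,0.22,-2.17,0,-1]
}}

```text
time: 18.23
ee_pos: [0.4998, -0.0799, 0.0713]
eef_rot: [0.71, 0.704, -0.0, 0.001]
ft_force: [0.6, -1.6, -1.0]
width: 0.0136
grip_force: 5.0
```

```bash
cat > arc.py <<'E'
from h import *
s=telemetry.read_state(); p=s['ee_pos'][:2]; h=np.array([.5592,.0385]); q=R.from_quat(s['eef_rot'])
d0=np.radians(89.3)+np.pi/2
a0=(np.arctan2(*(p-h)[::-1])%(2*np.pi))-d0; print('gate',a0,'r',np.hypot(*(p-h)),s['width'],s['grip_force'],s['ft_force'],s['ee_pos'])
for a in np.linspace(a0,-.04,13):
    w=h+.132*np.array([np.cos(d0+a),np.sin(d0+a)]); 
    print(round(a,2),np.round(q.inv().apply(np.r_[w-p,0])/.04,2)[:2])
E
python3 arc.py
```

```text
gate 1.118145068642499 r 0.13243613387484324 0.013550367692929775 4.9998449615668505 [ 0.58803009 -1.55500303 -1.00947019] [ 0.49982818 -0.07988208  0.07131786]
1.12 [0.01 0.  ]
1.02 [ 0.16 -0.27]
0.93 [ 0.34 -0.54]
0.83 [ 0.55 -0.78]
0.73 [ 0.78 -1.  ]
0.64 [ 1.02 -1.2 ]
0.54 [ 1.29 -1.38]
0.44 [ 1.57 -1.53]
0.35 [ 1.86 -1.65]
0.25 [ 2.17 -1.74]
0.15 [ 2.48 -1.81]
0.06 [ 2.8  -1.84]
-0.04 [ 3.12 -1.84]
```

Call:
{"op": "drive_tool", "data": {
  "series": [0,0,0,0.08,-0.14,0,-1,0,0,0,0.16,-0.28,0,-1,0,0,0,0.34,-0.54,0,-1,0,0,0,0.55,-0.78,0,-1,0,0,0,0.78,-1,0,-1,0,0,0,1.02,-1.2,0,-1,0,0,0,1.29,-1.38,0,-1,0,0,0,1.57,-1.53,0,-1,0,0,0,1.86,-1.65,0,-1,0,0,0,2.1,-1.73,0,-1]
}}

```text
time: 19.07
ee_pos: [0.4321, 0.0064, 0.0714]
eef_rot: [0.71, 0.704, 0.0, 0.001]
ft_force: [1.6, -0.8, -1.3]
width: 0.0137
grip_force: 5.0
```

```bash
python3 arc.py
```

```text
gate 0.2598844613138027 r 0.13112657399450567 0.013731545483427924 5.021814914653078 [ 1.64598761 -0.75484708 -1.31653579] [0.4320745  0.00635524 0.07137377]
0.26 [-0.01 -0.02]
0.23 [ 0.07 -0.04]
0.21 [ 0.16 -0.06]
0.18 [ 0.24 -0.07]
0.16 [ 0.32 -0.09]
0.13 [ 0.4 -0.1]
0.11 [ 0.48 -0.11]
0.08 [ 0.56 -0.12]
0.06 [ 0.65 -0.12]
0.03 [ 0.73 -0.13]
0.01 [ 0.81 -0.13]
-0.02 [ 0.89 -0.13]
-0.04 [ 0.97 -0.12]
```

Call:
{"op": "drive_tool", "data": {
  "series": [0,0,0,0.12,-0.04,0,-1,0,0,0,0.24,-0.07,0,-1,0,0,0,0.36,-0.09,0,-1,0,0,0,0.48,-0.11,0,-1,0,0,0,0.58,-0.12,0,-1,0,0,0,0.66,-0.12,0,-1,0,0,0,0.74,-0.12,0,-1,0,0,0,0.78,-0.12,0,-1]
}}

```text
time: 19.73
ee_pos: [0.4279, 0.0365, 0.0713]
eef_rot: [0.71, 0.704, -0.0, 0.001]
ft_force: [-0.8, -0.8, 2.4]
width: 0.0136
grip_force: 5.0
```

Call:
{"op": "drive_tool", "data": {
  "series": [0,0,0,0.02,0,0,-1,0,0,0,0.04,0,0,-1,0,0,0,0.06,0,0,-1]
}}

```text
time: 19.98
ee_pos: [0.4279, 0.0384, 0.0713]
eef_rot: [0.71, 0.704, -0.0, 0.001]
ft_force: [-1.9, -1.0, 2.9]
width: 0.0138
grip_force: 5.0
```

```bash
python3 arc.py|head -1
```

```text
gate 0.012955428466308039 r 0.13130309463673892 0.013760287512049857 5.000302559346892 [-1.85116578 -0.99658457  2.85243806] [0.42789694 0.03840308 0.07125444]
```

Feel for the gate's stop.

Call:
{"op": "drive_tool", "data": {
  "series": [0,0,0,0.02,0,0,-1,0,0,0,0.04,0,0,-1,0,0,0,0.06,0,0,-1,0,0,0,0.06,0,0,-1]
}}

```text
time: 20.32
ee_pos: [0.4279, 0.0401, 0.0712]
eef_rot: [0.71, 0.704, -0.001, 0.001]
ft_force: [-2.0, -4.3, 3.7]
width: 0.0142
grip_force: 5.0
```

Call:
{"op": "drive_tool", "data": {
  "series": [0,0,0,0.02,0,0,-1,0,0,0,0.04,0,0,-1,0,0,0,0.06,0,0,-1,0,0,0,0.06,0,0,-1]
}}

```text
time: 20.65
ee_pos: [0.4279, 0.0421, 0.071]
eef_rot: [0.71, 0.704, -0.001, 0.001]
ft_force: [-0.9, -6.2, 0.4]
width: 0.0139
grip_force: 5.0
```

The force rises at the stop, so the gate is shut. Opening the gripper and lifting away.

Call:
{"op": "drive_tool", "data": {
  "series": [0,0,0,0,0,0,-0.2,0,0,0,0,0,0,0.1,0,0,0,0,0,0,0.1,0,0,0,0,0,0,0.1,0,0,0,0,0,0,0.1]
}}

```text
time: 21.07
ee_pos: [0.4282, 0.0436, 0.0713]
eef_rot: [0.71, 0.704, 0.0, 0.001]
ft_force: [-0.1, -0.5, -0.2]
width: 0.0396
grip_force: 0.0
```

Call:
{"op": "drive_tool", "data": {
  "series": [0,0,0,0,0,-0.4,0.1,0,0,0,0,0,-1,0.1,0,0,0,0,0,-1.8,0.1,0,0,0,-0.6,0,-2.6,0.1,0,0,0,-1.4,0,-3,0.1,0,0,0,-2.2,0,-3,0.1,0,0,0,-2.2,0,-3,0.1]
}}

```text
time: 21.65
ee_pos: [0.4275, -0.0503, 0.1924]
eef_rot: [0.712, 0.702, 0.0, 0.002]
ft_force: [-0.6, -0.6, -0.2]
width: 0.0476
grip_force: 0.0
```

Run:
```python
from h import *
cw=get_calibration('wrist'); im=camera('wrist')[:,:,::-1]; t=camera('top')[:,:,::-1]
cv2.imwrite('pics/f.png',np.hstack([im[:,80:480],cv2.resize(t[150:330,200:371],(400,420),interpolation=cv2.INTER_CUBIC)]))
print(telemetry.read_state()['ft_force'],{k:(v.tolist() if hasattr(v,'tolist') else v) for k,v in cw.items()}); np.save('cw.npy',cw,allow_pickle=True)
```

```text
[ 0.05210209  0.97827066 -0.40856364] {'fovy': 71.06743992431562, 'cx': 275.79108543070566, 'cy': 207.6316961657508, 'dist': [0.018198124603145, 0.0, 0.0, 0.0, 0.0], 'xyz': [0.42896741943399447, 0.03448765195302672, 0.33117082399900494], 'rotation': [-0.15637669763433867, -0.001173601671771877, -0.00725356141361386, 0.9876701559442371]}
```

View pics/f.png

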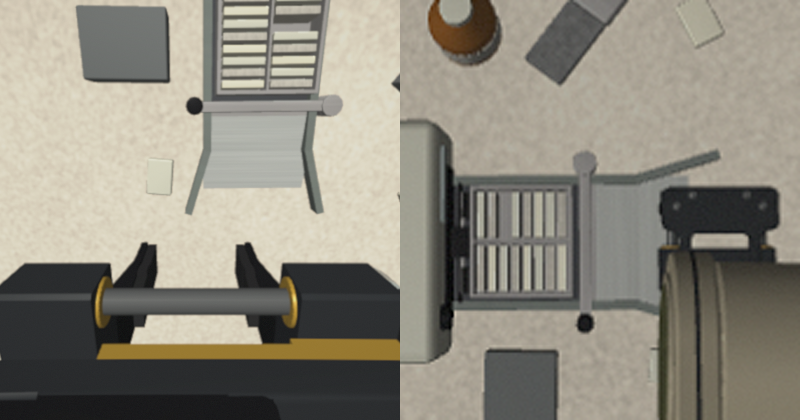

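The pictures show the gate straight across behind the magazine (hinge at (585,162), post at (585,322)). The magazine is in the seat, and the items in view look where they were. Handing in.

```bash
python3 -c "
from bench import r
print(r.close_job())"
```

```text
the job is handed in; nothing more can be done
None
```

The job is handed in: the magazine is pushed in and bearing on the stop bar, the gate is shut and let go, and the neighbours I could see are undisturbed. However, wrist force touched 20 N at the final press, and about 23 N in total (18.5 N push plus 14 N vertical) once at the plug, so the 20 N limit may have been passed; I did not re-check the bar after letting go.

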